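Set the TV test box to the three-dot range and start it

ROBOT

A 7-joint arm with a two-finger parallel gripper is mounted at the origin on the work surface. World frame = base frame: x ahead of the robot, y to its left, z up, the work surface at z = 0. Lengths are in m, angles in rad, forces in N, time in s.
With the tool pointing down it reaches from about 0.4 to 0.85 m from the base axis. Payload 4.5 kg.
Tool frame: the origin (TCP) lies on the centre line of the jaws, within the pads' length; the fingertips stand r.tip_extent ahead of it and the grasp point (between the pads) is the TCP (r.tip_extent is the distance from the TCP to the fingertips, in m); z points along the fingers, y is the line along which they close (so a half turn about z gives the same grasp; the last joint's range is limited). The gripper opens to 88 mm and grips with 3 to 60 N. Pads are 18 mm wide; open, the fingers measure 123 mm over their backs; the gripper's body (75 mm by 187 mm) begins 45 mm behind the grasp point.
Start: joints at [-1.251, 0.689, -0.195, 1.565, 0.157, 0.902, -0.215], TCP at [0.176, 0.6, 0.258] pointing down, gripper open.
Joint ranges: [-3.01, 3.01], [-0.46, 2.08], [-1.47, 1.51], [0.13, 2.56], [-1, 4.14], [0.04, 2.09], [-2.66, 2.66]. Speed limits (rad/s): [2.57, 2.57, 3.14, 3.14, 3.14, 3.14, 3.14].

INTERFACE

Orientations are given as a unit quaternion [x, y, z, w].
In Python, from plant import sensors, vision, finish_job, r gives the robot as it stands. The module is installed in compiled form; this text tells all that it offers.
- The arm moves only by the tool step_arm, never from a script. Its argument "steps" is a list of rows, each a list of 2 entries, a list of its own where there are three numbers: the shift along the tool's x, y, z in cm, then the turn, a rotation vector about the tool's x, y, z in degrees. A call has 1 to 12 rows; each row shifts and turns the commanded pose from where the row before left it, along the tool's axes as they then stand; what a row does not reach is not made up. A row lasts 1/8 s, in which the tool goes at most 62.5 mm and 10.7 degrees, less where a joint would pass 70% of its speed; a pose out of reach is approached as far as the arm can. A call with a gripper value outside its range is refused whole. "claw" is the opening, from -1 (shut) to 1 (fully open), set as the call begins (left out, the last holds). The fingers move at their own pace and stop on an object; "grip_force" is the grip in N (left out, the last holds). Time passes only in rows, so rows that do not move let the fingers close. It gives the time, the measured TCP pose, the force, the opening and the grip force at its end, in the units of the state.
- sensors.get_state(): the state, without advancing time (a new reading comes with each control period).
- vision.snapshot(name): name is "side" or "top"; returns a dict with "img" (480x640x3 uint8, red, green, blue), "fx", "fy", "cx", "cy" (pixels), "k1" (the pictures are not rectified: a ray, as slopes to the right and down, at radius r is drawn at 1 + k1 r^2 times it, then the intrinsics apply), "position" and "rotation" of the camera in the world. Camera axes: x right, y down, z forward; pixel columns grow to the right and rows downward; lengths in m; the calibration is good to about 2 mm. A picture is of the moment at which its call begins. There is no depth.
- finish_job(): hands the job in; it is judged then, once.
The state is a dict: "clock": time; "q": joint angles; "qd": joint speeds; "joint_torque": joint torques, N m; "tool_pos": TCP position; "eef_rot": TCP orientation; "contact_force": force on the tool from outside, world axes, zero at the start; "moment": the same for the moment, N m; "opening": opening from 0.0 (shut) to 1.0 (fully open); "finger_force": force on a finger pad.
Only numpy, scipy, OpenCV 4.12 (cv2) and the standard library are available. Lean on these libraries where they do the work, as an engineer would, in place of code of your own. Each camera call takes 0.05 s, during which the arm holds its last target. There are 200 camera calls.

TASK

On the grey test box on the repair bench, push the upright tab of the rotary selector round with a fingertip until it points at the label with three dots, and only then press the round start button right down and let it come back up. Just push the tab from one side, do not pinch it between the fingers, and leave everything else where it is: nothing is to be picked up or shoved.

Things in the scene. Friction and masses are not known exactly. Their poses are not given: they have to be found in the camera images.
- selector_axis (a point): Centre of the rotary selector's flat top face, on its upright turning axis. The selector is a black disc, 116 mm in diameter and 10 mm thick, lying on the flat top of a grey bench test box (240 x 260 mm, 65 mm high, fixed to the bench); the disc's top face is 76 mm above the bench. The button lies on the side of the box that is nearer the robot.
- selector (a joint): Angle of the selector, rad, counter-clockwise from above positive; 0 = tab towards the start button. End stops at -2.27 and +2.27 (the far side cannot be crossed). Click stops every 40 degrees (0, +-0.70, +-1.40, +-2.09; labels at the last two): 1 to 3 N at the tab to leave one; it snaps in from about 0.2 rad off, but half-way between two stops it can stay where it is left.
- tab_mid (a point): Middle of the upright aluminium tab that stands on the selector disc: 28 mm long radially (36 to 64 mm from the axis), 12 mm thick across, rising 32 mm above the disc's top face (top 108 mm above the bench). This point is half-way up it, 50 mm from the axis. Push one broad side to turn the disc one way, the other side for the other way. The tab turns with the disc and points outward to the chosen position.
- pointer (a point): Imaginary point that turns with the selector, 95 mm from its axis straight out through the tab; it lies over the middle of a label's plate when the tab points at that label.
- start (a joint): Travel of the round start button: 0 up, 0.006 m fully down (about 4 N). It springs back.
- start_top (a point): Centre of the top of the start button, a plain grey disc 28 mm in diameter in a black housing on top of the box, 122 mm from the selector's axis; pressed straight down.
- label_1: White label plate, 40 x 40 x 2 mm, fixed on the box top 95 mm from the selector's axis, with one black dot (11 mm dots). Origin at the middle of its underside. The four plates swap places from run to run.
- label_2: White label plate, 40 x 40 x 2 mm, fixed on the box top 95 mm from the selector's axis, with two black dots (11 mm dots). Origin at the middle of its underside. The four plates swap places from run to run.
- label_3: White label plate, 40 x 40 x 2 mm, fixed on the box top 95 mm from the selector's axis, with three black dots in a triangle (11 mm dots). Origin at the middle of its underside. The four plates swap places from run to run.
- label_4: White label plate, 40 x 40 x 2 mm, fixed on the box top 95 mm from the selector's axis, with four black dots in a square (11 mm dots). Origin at the middle of its underside. The four plates swap places from run to run.
- capacitor: loose black can-shaped capacitor, 25 dia x 40 high, standing on the front left part of the test box (sizes in mm, origin under its middle). Not part of the job.
- shaft_knob: loose aluminium knob, 32 dia x 18 high, standing on the front right part of the test box (sizes in mm, origin under its middle). Not part of the job.
- remote: loose black remote control, 170 x 45 x 18, lying on the bench (sizes in mm, origin under its middle). Not part of the job.
- screwdriver: loose screwdriver lying on the bench (sizes in mm, origin under its middle). Not part of the job.
- tape_roll: loose roll of black tape, 90 dia x 22 high, lying flat on the bench (sizes in mm, origin under its middle). Not part of the job.
- spray_can: loose spray can, 52 dia x 150 high, standing to the right of the box (sizes in mm, origin under its middle). Not part of the job.
- speaker: loose loudspeaker driver, 80 dia x 38 high, lying cone up to the left of the box (sizes in mm, origin under its middle). Not part of the job.

How it is judged:
By the outcome, as a careful person would: the job done as asked, in the order asked, and still so for the second after the job is handed in, with the robot touching nothing.
It also fails if it takes over 48 s, if anything falls off the work surface, if the arm or the gripper's body presses on something with over 40 N, if the wrist force passes 120 N, or if a joint passes its speed limit or range.

## Working session

There is one attempt and no reset: what is moved stays moved. The work goes in short steps, Python scripts to look and compute and a tool call to move; the robot and the scene stay as the last step left them, time stands still between calls to the robot, and variables do not carry over. Pictures are saved under pics/ and viewed, at most 10 in all, crops included, and the job is handed in when it is done.

Besides the shell and the picture viewer there is one more tool, called after "Call:" as a command line: name --argument value ..., lists and objects as JSON in quotes. step_arm: Moves the arm, as the interface text tells. Its arguments: {"type":"object","properties":{"steps":{"type":"array"},"claw":{"type":"number"},"grip_force":{"type":"number"}},"required":["steps"]}

```bash
mkdir -p pics
python3 - <<'E'
from plant import sensors, vision, r
import cv2, pickle
for n in("top","side"):
    s=vision.snapshot(n); cv2.imwrite(f"pics/{n}0.png",s["img"][:,:,::-1]); pickle.dump(s,open(n+".pkl","wb"))
    print(n,{k:v for k,v in s.items() if k!="img"})
st=sensors.get_state(); print(st["clock"],st["tool_pos"],st["eef_rot"],st["opening"],r.tip_extent)
E
```

```text
top {'fx': 486.62237937522895, 'fy': 486.62237937522895, 'cx': 322.2567900529546, 'cy': 233.9445692750874, 'k1': -0.0638640229132786, 'position': array([0.42742477, 0.00557196, 1.14697304]), 'rotation': array([-0.70483629,  0.7086583 , -0.02415839,  0.02062971])}
side {'fx': 523.763627883155, 'fy': 523.763627883155, 'cx': 322.7615026813709, 'cy': 238.600938815453, 'k1': -0.1108002721769812, 'position': array([ 0.35490378, -0.91072857,  0.76305947]), 'rotation': array([ 0.8953697 , -0.06099853,  0.03165221, -0.43998911])}
0.1 [0.17608467 0.59913557 0.25699797] [ 1.42365519e-01  9.89813819e-01 -8.12667814e-04 -4.99971140e-05] 0.9957244751552196 0.019
```

View pics/top0.png

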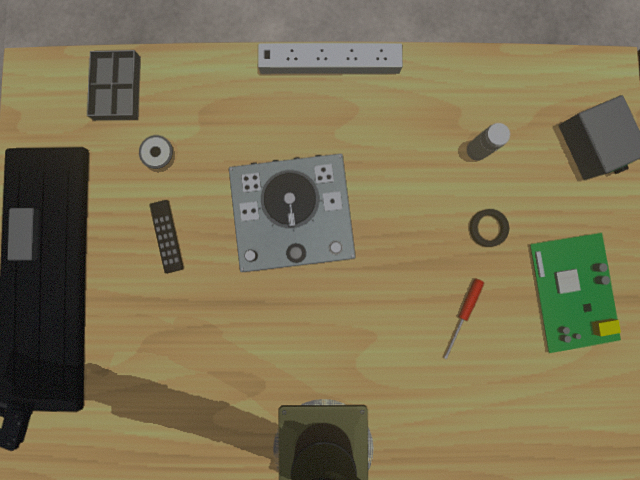

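View pics/side0.png

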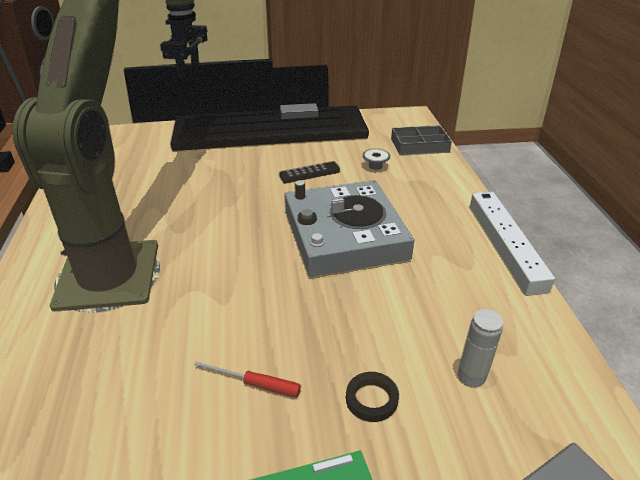

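The top view shows the disc at about (290,197), the tab at (291,216), the button at (296,253) and the labels at (250,182), (249,211), (324,173) and (332,201). I'll zoom in to count the dots.

```bash
cat > h.py <<'E'
import numpy as np, cv2
from scipy.spatial.transform import Rotation as R
def _kd(s):
    return np.array([[s["fx"],0,s["cx"]],[0,s["fy"],s["cy"]],[0,0,1.]]), np.array([s["k1"],0,0,0,0])
def _rot(s):
    q=np.asarray(s["rotation"]); return q if q.shape==(3,3) else R.from_quat(q).as_matrix()
def to_world(s,uv,z):
    K,d=_kd(s); p=cv2.undistortPoints(np.array([[uv]],float),K,d)[0,0]
    v=_rot(s)@[p[0],p[1],1]; c=np.asarray(s["position"]); return c+v*(z-c[2])/v[2]
def to_pix(s,P):
    K,d=_kd(s); M=_rot(s).T; return cv2.projectPoints(np.atleast_2d(np.array(P,float)),cv2.Rodrigues(M)[0],-M@np.asarray(s["position"]),K,d)[0][:,0]
E
python3 - <<'E'
import pickle,cv2,numpy as np
from h import *
s=pickle.load(open("top.pkl","rb")); t=pickle.load(open("side.pkl","rb"))
c=s["img"][145:280,220:365,::-1]; a=cv2.resize(c,None,fx=5.5,fy=4.4*1.0,interpolation=cv2.INTER_CUBIC)
a=cv2.resize(c,None,fx=4.4,fy=4.4,interpolation=cv2.INTER_CUBIC); cv2.imwrite("pics/crop0.png",a)
for n,uv,z in [("axis",(290,197.5),.076),("btn",(296,253),.08),("ul",(250,182),.067),("l",(249,211),.067),("ur",(324,173),.067),("r",(332,201),.067),("tabtop",(291.5,217),.108)]:
    print(n,to_world(s,uv,z))
for n,uv,z in [("axis",(358,209),.076),("btn",(307,215),.08)]: print(n,to_world(t,uv,z))
E
```

```text
axis [0.57666541 0.07108336 0.076     ]
btn [0.45355083 0.05783466 0.08      ]
ul [0.6134731  0.16135422 0.067     ]
l [0.54810284 0.16324404 0.067     ]
ur [ 0.63292722 -0.00468443  0.067     ]
r [ 0.5695609  -0.02219053  0.067     ]
tabtop [0.53007014 0.06594681 0.108     ]
axis [0.57548856 0.07167292 0.076     ]
btn [0.4548994  0.05761309 0.08      ]
```

View pics/crop0.png

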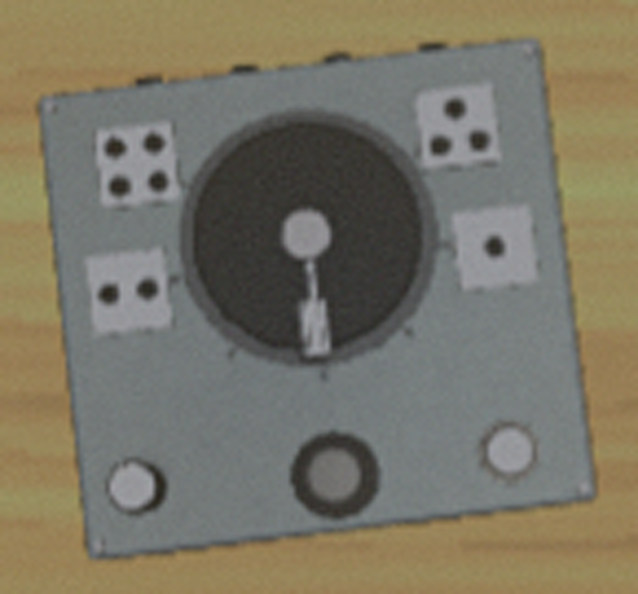

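Three dots is the upper-right plate (crop 456,125), so the target is about +2.09. The tab is at about 0, and the axis is at about (0.576, 0.0715). I'll shut the gripper and move above the left side of the tab.

Call:
step_arm --steps '[[[-4.0,-3.2,0],[0,0,0]],[[-4.0,-3.2,0],[0,0,0]],[[-4.0,-3.2,0],[0,0,0]],[[-4.0,-3.2,0],[0,0,0]],[[-4.0,-3.2,0],[0,0,0]],[[-4.0,-3.2,0],[0,0,0]],[[-4.0,-3.2,0],[0,0,0]],[[-4.0,-3.2,0],[0,0,0]],[[-4.0,-3.2,0],[0,0,0]],[[-4.0,-3.2,0],[0,0,0]],[[-4.0,-3.2,0],[0,0,0]],[[-4.0,-3.2,0],[0,0,0]]]' --claw -1

```text
clock: 1.6
tool_pos: [0.5291, 0.0944, 0.2575]
eef_rot: [0.142, 0.99, 0.0, -0.0]
contact_force: [1.2, -0.1, -0.3]
opening: 0.006
finger_force: 0.0
```

Call:
step_arm --steps '[[[0,0,0],[0,0,10]],[[0,0,0],[0,0,10]],[[0,0,0],[0,0,10]],[[0,0,0],[0,0,10]],[[0,0,0],[0,0,10]],[[0,0,0],[0,0,10]],[[0,0,0],[0,0,10]],[[0,0,0],[0,0,10]],[[0,0,0],[0,0,0]],[[0,0,0],[0,0,0]]]'

```text
clock: 2.85
tool_pos: [0.5283, 0.096, 0.2575]
eef_rot: [0.744, 0.668, -0.0, -0.0]
contact_force: [0.1, -0.2, -0.4]
opening: 0.004
finger_force: 0.0
```

```bash
cat > plan.py <<'E'
from plant import sensors
from h import *
A=np.array([.576,.0715])
def tool():
    st=sensors.get_state(); M=R.from_quat(st["eef_rot"]).as_matrix()
    print("t",st["clock"],"p",np.round(st["tool_pos"],4),"y-angle",np.degrees(np.arctan2(M[1,1],M[0,1])),"z",M[:,2].round(3),"F",np.round(st["contact_force"],1),"open",st["opening"])
    return np.array(st["tool_pos"]),M
def to(x,y,z):
    p,M=tool(); print("shift cm",(M.T@(np.array([x,y,z])-p)*100).round(2))
E
python3 - <<'E'
from plan import *
from plant import vision
to(.530,.0914,.107)
for n in("side",):
    s=vision.snapshot(n); u,v=to_pix(s,[[.55,.07,.12]])[0].astype(int); c=s["img"][max(v-100,0):v+80,u-120:u+120,::-1]
    cv2.imwrite("pics/s1.png",cv2.resize(c,None,fx=3,fy=3,interpolation=2))
E
```

```text
t 2.85 p [0.5283 0.096  0.2575] y-angle -6.201733349401238 z [-0.001 -0.    -1.   ] F [ 0.1 -0.2 -0.4] open 0.0036874302126038544
shift cm [-0.43  0.23 15.05]
```

View pics/s1.png

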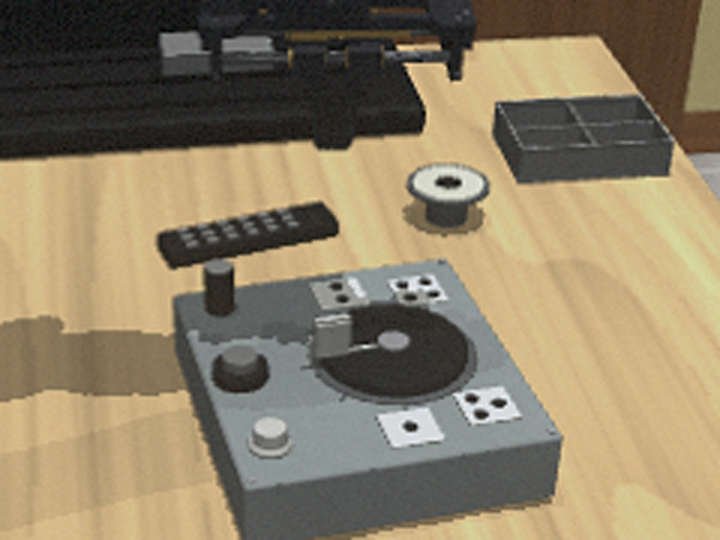

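Closed fingers (crop 335,130) are above and to the left of the tab, which is clear. Going down beside it.

Call:
step_arm --steps '[[[-0.2,0.2,3],[0,0,0]],[[0,0,3],[0,0,0]],[[0,0,3],[0,0,0]],[[0,0,3],[0,0,0]],[[0,0,2],[0,0,0]],[[0,0,1],[0,0,0]],[[0,0,0],[0,0,0]],[[0,0,0],[0,0,0]]]'

```text
clock: 3.9
tool_pos: [0.5308, 0.0938, 0.1084]
eef_rot: [0.745, 0.667, 0.001, 0.0]
contact_force: [-0.3, 0.7, -0.7]
opening: 0.008
finger_force: 0.0
```

Run:
```python
from plan import *
p,M=tool(); c=M.T@np.append(A-p[:2],0)*100; c[2]=0; print("axis in tool cm",c)
for d in(6,8): 
    print(d,c-R.from_euler("z",-d,degrees=True).apply(c))
```

```text
t 3.9 p [0.5308 0.0938 0.1084] y-angle -6.360206978786533 z [ 0.001  0.    -1.   ] F [-0.3  0.7 -0.7] open 0.007899300152918617
axis in tool cm [-1.7161084   4.74101632  0.        ]
6 [-0.50497217 -0.15341039  0.        ]
8 [-0.67652299 -0.19269688  0.        ]
```

Call:
step_arm --steps '[[[-0.68,-0.19,0],[0,0,-8]],[[-0.68,-0.19,0],[0,0,-8]],[[-0.68,-0.19,0],[0,0,-8]],[[-0.68,-0.19,0],[0,0,-8]],[[-0.68,-0.19,0],[0,0,-8]],[[-0.68,-0.19,0],[0,0,-8]],[[-0.68,-0.19,0],[0,0,-8]],[[-0.68,-0.19,0],[0,0,-8]],[[0,0,0],[0,0,0]],[[0,0,0],[0,0,0]]]'

```text
clock: 5.15
tool_pos: [0.5361, 0.0404, 0.1082]
eef_rot: [0.28, 0.96, 0.0, 0.0]
contact_force: [0.2, -1.1, -0.5]
opening: 0.007
finger_force: 0.0
```

Run:
```python
from plan import *
from plant import vision
p,M=tool(); c=M.T@np.append(A-p[:2],0)*100; print("axis in tool cm",c)
s=vision.snapshot("side"); u,v=to_pix(s,[[.56,.07,.09]])[0].astype(int); i=s["img"][v-70:v+60,u-90:u+90,::-1]
cv2.imwrite("pics/s2.png",cv2.resize(i,None,fx=4,fy=4,interpolation=2))
```

```text
t 5.15 p [0.5361 0.0404 0.1082] y-angle 57.497293693305764 z [ 0.001 -0.    -1.   ] F [ 0.2 -1.1 -0.5] open 0.007435692785651482
axis in tool cm [-1.69748645e+00  4.76392242e+00  3.60019860e-03]
```

View pics/s2.png

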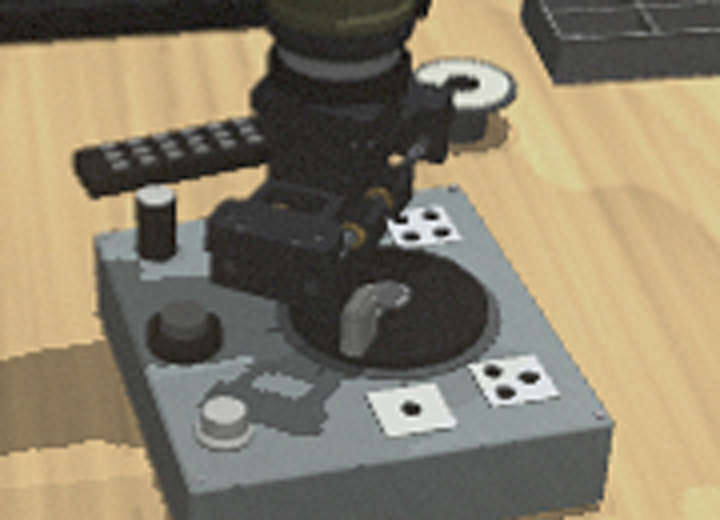

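The tab (360,325) is ahead of the finger and turning as wanted. Continuing the arc.

Call:
step_arm --steps '[[[-0.68,-0.19,0],[0,0,-8]],[[-0.68,-0.19,0],[0,0,-8]],[[-0.68,-0.19,0],[0,0,-8]],[[-0.68,-0.19,0],[0,0,-8]],[[-0.68,-0.19,0],[0,0,-8]],[[-0.68,-0.19,0],[0,0,-8]],[[-0.68,-0.19,0],[0,0,-8]],[[-0.68,-0.19,0],[0,0,-8]],[[-0.4,-0.1,0],[0,0,-5]],[[0,0,0],[0,0,0]],[[0,0,0],[0,0,0]]]'

```text
clock: 6.58
tool_pos: [0.5898, 0.0233, 0.1076]
eef_rot: [-0.313, 0.95, -0.0, -0.0]
contact_force: [0.2, 0.2, -0.1]
opening: 0.006
finger_force: 0.0
```

Run:
```python
from plan import *
from plant import vision
p,M=tool(); c=M.T@np.append(A-p[:2],0)*100; print("axis in tool cm",c)
s=vision.snapshot("side"); u,v=to_pix(s,[[.58,.05,.09]])[0].astype(int); i=s["img"][v-70:v+60,u-90:u+90,::-1]
cv2.imwrite("pics/s3.png",cv2.resize(i,None,fx=4,fy=4,interpolation=2))
```

```text
t 6.575 p [0.5898 0.0233 0.1076] y-angle 126.5330868621109 z [-0.001 -0.    -1.   ] F [ 0.2  0.2 -0.1] open 0.006144408654601239
axis in tool cm [-1.75842127e+00  4.69331019e+00 -1.07871724e-03]
```

View pics/s3.png

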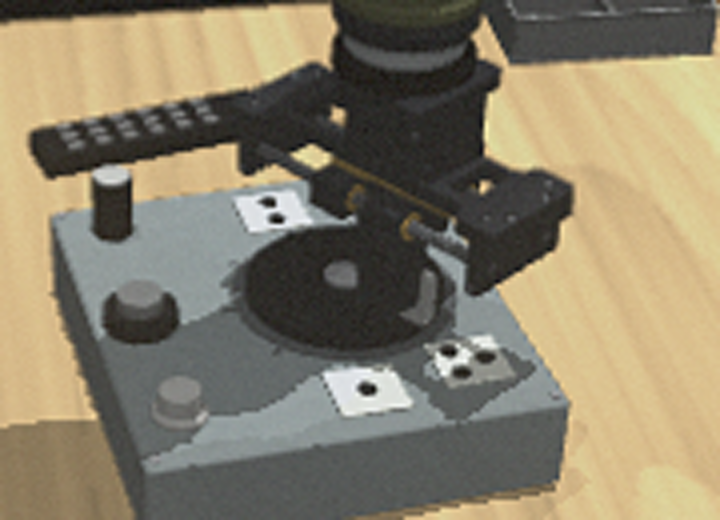

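No force is left, and the tab (425,300) sits near the three-dot plate. I'll back off, lift and check.

Call:
step_arm --steps '[[[0.7,0,0],[0,0,0]],[[0.7,0,0],[0,0,0]],[[0,0,-3],[0,0,0]],[[0,0,-4],[0,0,0]],[[0,0,-4],[0,0,0]],[[0,0,0],[0,0,0]]]'

```text
clock: 7.38
tool_pos: [0.5803, 0.0151, 0.2206]
eef_rot: [-0.314, 0.949, -0.001, 0.003]
contact_force: [0.7, 0.1, 0.4]
opening: 0.001
finger_force: 0.0
```

Run:
```python
from plan import *
from plant import vision
to(.454,.0577,.15)
s=vision.snapshot("side"); u,v=to_pix(s,[[.56,.05,.07]])[0].astype(int); i=s["img"][v-60:v+60,u-80:u+80,::-1]
i=cv2.resize(i,None,fx=4.5,fy=4.5,interpolation=2)
a=np.radians(186.5+120); d=np.array([np.cos(a),np.sin(a)])
for P in([*(A+d*.036),.108],[*(A+d*.064),.108],[*(A+d*.064),.076],[*(A+d*.095),.067],[.454,.0577,.08]):
    w=(to_pix(s,P)[0]-[u-80,v-60])*4.5; print(w)
    cv2.circle(i,tuple(int(k) for k in w),3,(0,0,255),1)
cv2.imwrite("pics/s4.png",i)
```

```text
t 7.375 p [0.5803 0.0151 0.2206] y-angle 126.57924281463286 z [ 0.006  0.001 -1.   ] F [0.7 0.1 0.4] open 0.0007282666021182329
shift cm [ 7.64 10.97  6.99]
[439.52148325 215.01131664]
[482.1781821 237.8381128]
[477.77072058 290.64266671]
[523.96833259 331.62895681]
[151.20709969 265.53858208]
```

View pics/s4.png

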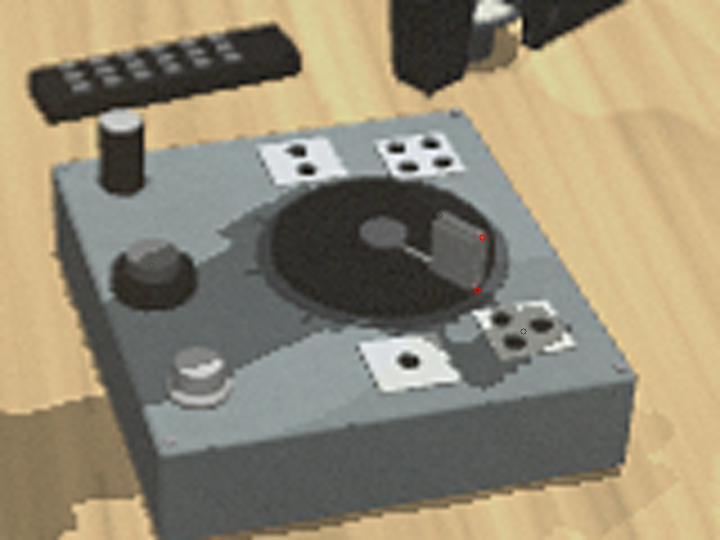

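The predicted tab corners (440,215), (482,238) and (478,291) fall on the tab, so it rests on the three-dot stop. The button top is near (152,248), which puts it at about z = 0.09. Next I'll move over the button.

Call:
step_arm --steps '[[[1.9,2.7,0],[0,0,0]],[[1.9,2.7,0],[0,0,0]],[[1.9,2.8,0],[0,0,0]],[[1.9,2.8,0],[0,0,0]],[[0,0,3],[0,0,0]],[[0,0,3],[0,0,0]],[[0,0,2.5],[0,0,0]],[[0,0,0],[0,0,0]],[[0,0,0],[0,0,0]]]'

```text
clock: 8.55
tool_pos: [0.452, 0.0578, 0.1328]
eef_rot: [-0.314, 0.949, 0.0, -0.0]
contact_force: [-0.3, 0.3, 0.2]
opening: 0.005
finger_force: 0.0
```

Run:
```python
from plan import *
to(.454,.0577,.112)
```

```text
t 8.55 p [0.452  0.0578 0.1328] y-angle 126.62390399247175 z [-0.001  0.    -1.   ] F [-0.3  0.3  0.2] open 0.004568764986832781
shift cm [-0.15 -0.13  2.08]
```

Call:
step_arm --steps '[[[-0.1,-0.1,1],[0,0,0]],[[0,0,0.8],[0,0,0]],[[0,0,0.3],[0,0,0]],[[0,0,0.2],[0,0,0]],[[0,0,0.2],[0,0,0]],[[0,0,0],[0,0,0]],[[0,0,0],[0,0,0]]]'

```text
clock: 9.43
tool_pos: [0.4538, 0.0577, 0.1078]
eef_rot: [-0.314, 0.949, 0.0, 0.0]
contact_force: [1.5, 1.3, 0.2]
opening: 0.002
finger_force: 0.0
```

Call:
step_arm --steps '[[[0,0,0.2],[0,0,0]],[[0,0,0.2],[0,0,0]],[[0,0,0],[0,0,0]],[[0,0,0],[0,0,0]]]'

```text
clock: 9.93
tool_pos: [0.4539, 0.0577, 0.1038]
eef_rot: [-0.314, 0.949, -0.0, 0.0]
contact_force: [0.9, -0.1, 2.4]
opening: 0.003
finger_force: 1.1
```

Call:
step_arm --steps '[[[0,0,0.2],[0,0,0]],[[0,0,0],[0,0,0]],[[0,0,0],[0,0,0]]]'

```text
clock: 10.3
tool_pos: [0.4539, 0.0577, 0.1018]
eef_rot: [-0.314, 0.949, -0.0, 0.0]
contact_force: [1.2, 0.2, 3.2]
opening: 0.001
finger_force: 1.6
```

Call:
step_arm --steps '[[[0,0,0.2],[0,0,0]],[[0,0,0],[0,0,0]],[[0,0,0],[0,0,0]]]'

```text
clock: 10.68
tool_pos: [0.4539, 0.0577, 0.1003]
eef_rot: [-0.314, 0.949, -0.0, 0.001]
contact_force: [-1.6, -1.1, 11.8]
opening: 0.002
finger_force: 5.9
```

The force went 2.4, 3.2, then jumped to 11.8 N about 6 mm below contact, so the button has bottomed out. I'll nudge a little more, hold, then lift clear.

Call:
step_arm --steps '[[[0,0,0.05],[0,0,0]],[[0,0,0],[0,0,0]],[[0,0,0],[0,0,0]]]'

```text
clock: 11.05
tool_pos: [0.4539, 0.0577, 0.1002]
eef_rot: [-0.314, 0.949, -0.0, 0.001]
contact_force: [-1.2, -1.2, 16.5]
opening: 0.005
finger_force: 8.5
```

Call:
step_arm --steps '[[[0,0,-0.5],[0,0,0]],[[0,0,-1],[0,0,0]],[[0,0,-2],[0,0,0]],[[0,0,-3],[0,0,0]],[[0,0,-4],[0,0,0]],[[0,0,-4],[0,0,0]],[[0,0,0],[0,0,0]],[[0,0,0],[0,0,0]]]'

```text
clock: 12.05
tool_pos: [0.453, 0.0572, 0.2437]
eef_rot: [-0.314, 0.949, -0.0, -0.001]
contact_force: [-0.1, -0.4, -0.7]
opening: 0.004
finger_force: 0.0
```

Run:
```python
from plan import *
from plant import vision
tool()
s=vision.snapshot("side"); u,v=to_pix(s,[[.56,.05,.07]])[0].astype(int); i=s["img"][v-60:v+60,u-80:u+80,::-1]
cv2.imwrite("pics/s5.png",cv2.resize(i,None,fx=4.5,fy=4.5,interpolation=2))
```

```text
t 12.05 p [0.453  0.0572 0.2437] y-angle 126.61342858641171 z [-0.001 -0.001 -1.   ] F [-0.1 -0.4 -0.7] open 0.0035383566348973663
```

View pics/s5.png

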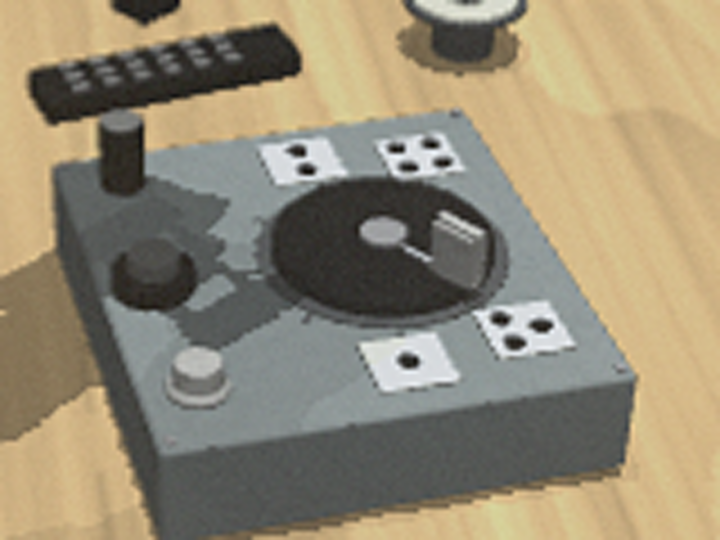

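The tab (460,245) still points at the three-dot plate (523,330). The button (152,255) is back up, and the loose items haven't moved.

```bash
python3 -c "
from plant import finish_job
print(finish_job())"
```

```text
the job is handed in; nothing more can be done
None
```

I pushed the selector tab round to the three-dot label, then pressed the start button fully down and let it spring back; the last picture shows the tab still on that label and nothing else in view moved, and the job was handed in at about 12 s.

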